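# Park the wax dosing pump just past its dead point

## Task

Park the wax dosing pump: turn its flywheel slowly by the knob, anticlockwise seen from above, feeling the resistance rise to its peak and fade, and stop just past the top of that hump, where its counterweight has barely begun to help, so that the wheel stays put when you let go and neither swings back nor runs on down the far side. Then swing the outlet cock's lever clockwise, gently, until it is fully closed. Leave the moulds, candles and other things on the table where they are.

Things in the scene. Friction and masses are not known exactly. Their poses are not given: they have to be found in the camera images.
- pump: The dosing pump, bolted down: grey base plate 200 x 220 x 14 mm, round steel body, dark flywheel lying flat on top, outlet pipe along the pump's -y to a brass cock. Origin: on the table under the vertical flywheel axis; z up. The cock's pivot is at (0, -200) mm in the pump frame; the base plate is 10 mm high there.
- wheel: The flywheel, dark iron, 200 mm across, 24 mm thick, its rim's top 140 mm above the table. Origin on the axis at its underside; its x axis points at the knob. Anticlockwise it first runs light (0.1 N m, 1.3 N at the knob) through up to 1.1 rad of play, different every time, then takes the crankshaft along. Its clamping angle on the shaft varies too: the knob's place does not tell where the hump lies.
- hub (a point): Centre of the wheel's hub, 146 mm above the table. Once taken along, the shaft has 0.5 N m of bearing drag (6 N at the knob). A counterweight adds a smooth hump: up to 0.75 N m (15 N at the knob in all) 0.63 rad before the dead point, nil at the dead point (drag alone), helping after it. Left over 0.27 rad before or past the dead point it beats the drag and the shaft swings back or runs on; nearer, it stays.
- knob (a point): Point on the axis of the black grip sleeve on the wheel, 175 mm above the table: 24 mm across, 50 mm tall, upright, 80 mm from the wheel's axis, spinning freely on its spindle. The point lies 30 mm above the sleeve's foot, 20 mm below its top; the foot is 5 mm above the rim's top.
- rod_tip (a point): Upper end of the thin steel timing pin (8 mm across) standing up out of the middle of the wheel's hub, some 157 mm above the table. Geared down from the shaft, it creeps upward only 2 mm per radian of the shaft, too little to set the pump by.
- cock (a joint): Turn of the outlet cock's lever, rad: about 0 open, 1.571 fully closed against its stop, growing clockwise seen from above. At 0 the lever points along the pump's -y, at 1.571 along the pump's -x. It stays where it is left; drag 0.12 N m.
- cock_pivot (a point): On the cock's vertical pivot axis, at the lever's mid-height, 154 mm above the table.
- cock_tip (a point): Outer end of the cock's lever, 92 mm from the pivot, at mid-height (154 mm above the table). The lever is a flat dark bar 14 mm wide and 12 mm high; the space beneath and around its outer half is free.
- tube_mould: Bystander: steel candle mould, a cylinder 62 mm across, 140 mm high.
- tube_mould2: Bystander: steel candle mould, a cylinder 56 mm across, 120 mm high.
- pyramid: Bystander: pointed white candle, 68 mm across, 140 mm high.
- pillar: Bystander: white pillar candle, 52 mm across, 70 mm high.
- beaker: Bystander: glass beaker, 72 mm across, 75 mm high.
- cup: Bystander: aluminium tealight ring 40 mm across, 16 mm high, standing on the table under the pump's spout.
- spatula: Bystander: spatula lying on the table.
- collar: Bystander: steel collar 52 mm across, 12 mm high.

How it is judged:
By the outcome, as a careful person would: the job done as asked, in the order asked, and still so for the second after the job is handed in, with the robot touching nothing.
It also fails if it takes over 72 s, if anything falls off the work surface, if the arm or the gripper's body presses on something with over 40 N, if the wrist force passes 120 N, or if a joint passes its speed limit or range.

## Robot

A 6-joint arm with a two-finger parallel gripper is mounted at the origin on the work surface. World frame = base frame: x ahead of the robot, y to its left, z up, the work surface at z = 0. Lengths are in m, angles in rad, forces in N, time in s.
With the tool pointing down it reaches from about 0.275 to 0.875 m from the base axis. Payload 12.5 kg.
Tool frame: the origin (TCP) lies midway between the tips of the shut fingers; the grasp point (between the pads) lies 19 mm behind it; z points along the fingers, y is the line along which they close (so a half turn about z gives the same grasp; the last joint's range is limited). The gripper opens to 85 mm and grips with 20 to 120 N. Pads are 22 mm wide; open, the fingers measure 114 mm over their backs; the gripper's body (76 mm by 85 mm) begins 54 mm behind the grasp point. The pads swing forward as they close: fully open they stand 13 mm farther back than shut.
Start: joints at [-1.212, 0.351, 1.652, -0, 1.139, -0.085], TCP at [0.236, -0.497, 0.231] pointing down, gripper open.
Joint ranges: [-2.75, 2.75], [-0.79, 2.1], [0.01, 2.65], [-1.57, 4.71], [0.07, 3.14], [-2.87, 2.87]. Speed limits (rad/s): [2.22, 2.22, 2.79, 3.14, 3.14, 3.14].

## Interface

Orientations are given as a unit quaternion [x, y, z, w].
In Python, from plant import monitor, imaging, ctrl gives the robot as it stands.
- The arm moves only by the tool send_rows, never from a script. Its argument "series" is one flat list of numbers, 7 for each row, row after row: the shift along the tool's x, y, z in cm, then the turn, a rotation vector about the tool's x, y, z in degrees, then the finger opening in cm, from 0 to 8.54. A call has 1 to 12 rows; each row is the pose to reach, as a shift and turn from the pose commanded when the call began, along the tool's axes at that moment; what a row does not reach only later rows make up. A row lasts 1/10 s, in which the tool goes at most 50 mm and 8.59 degrees, less where a joint would pass 70% of its speed; a pose out of reach is approached as far as the arm can. A call with a gripper value outside its range is refused whole. The fingers move at their own pace and stop on an object; "grip_force" is the grip in N (left out, the last holds). Time passes only in rows, so rows that repeat a pose let the fingers close. It gives the time, the measured TCP pose, the force, the opening and the grip force at its end, in the units of the state.
- monitor.read_state(): the state, without advancing time (a new reading comes with each control period).
- imaging.snapshot(name): name is "scene" or "side" or "wrist"; returns a dict with "frame" (400x640x3 uint8, red, green, blue), "fx", "fy", "cx", "cy" (pixels), "distortion" ([k1, k2, p1, p2, k3] as OpenCV has them; the pictures are not rectified), "pose" (4x4, takes a point from camera to world coordinates). Camera axes: x right, y up, looking along -z (the intrinsics and any distortion apply to the point x, -y, -z); pixel columns grow to the right and rows downward; lengths in m; the calibration is good to about 2 mm. A picture is of the moment at which its call begins. There is no depth.
- ctrl.close_job(): hands the job in; it is judged then, once.
The state is a dict: "time": time; "joints": joint angles; "qvel": joint speeds; "joint_torque": joint torques, N m; "tool_pos": TCP position; "ee_rot": TCP orientation; "force": force on the tool from outside, world axes, zero at the start; "moment": the same for the moment, N m; "opening": finger opening in m; "finger_force": force on a finger pad.
Only numpy, scipy, OpenCV 4.12 (cv2) and the standard library are available. Lean on these libraries where they do the work, as an engineer would, in place of code of your own. Each camera call takes 0.05 s, during which the arm holds its last target. There are 200 camera calls.

## Working session

There is one attempt and no reset: what is moved stays moved. The work goes in short steps, Python scripts to look and compute and a tool call to move; the robot and the scene stay as the last step left them, time stands still between calls to the robot, and variables do not carry over. Pictures are saved under pics/ and viewed, at most 10 in all, crops included, and the job is handed in when it is done.

Besides the shell and the picture viewer there is one more tool, called after "Emit:" as a command line: name --argument value ..., lists and objects as JSON in quotes. send_rows: Moves the arm, as the interface text tells. Its arguments: {"type":"object","properties":{"series":{"type":"array"},"grip_force":{"type":"number"}},"required":["series"]}

```bash
mkdir -p pics; cat > h.py <<'E'
import numpy as np, cv2
from plant import monitor, imaging, ctrl
from scipy.spatial.transform import Rotation as R
def snap(n,f):
    s=imaging.snapshot(n); cv2.imwrite(f'pics/{f}.png',cv2.cvtColor(s['frame'],cv2.COLOR_RGB2BGR)); return s
def ray(s,px):
    K=np.array([[s['fx'],0,s['cx']],[0,s['fy'],s['cy']],[0,0,1]])
    u=cv2.undistortPoints(np.array([[px]],float),K,np.array(s['distortion']))[0,0]
    P=np.array(s['pose']); return P[:3,3],P[:3,:3]@np.array([u[0],-u[1],-1])
def onz(s,px,z):
    o,d=ray(s,px); return o+d*(z-o[2])/d[2]
def proj(s,p):
    K=np.array([[s['fx'],0,s['cx']],[0,s['fy'],s['cy']],[0,0,1]])
    P=np.array(s['pose']); c=P[:3,:3].T@(np.array(p)-P[:3,3])
    return cv2.projectPoints(np.array([[c[0],-c[1],-c[2]]]),np.zeros(3),np.zeros(3),K,np.array(s['distortion']))[0][0,0]
E
python3 - <<'E'
from h import *
import pickle
a={n:snap(n,n+'0') for n in('scene','side')}
pickle.dump(a,open('v0.pkl','wb'))
s=monitor.read_state();print(s)
for n in a: print(n,np.round(a[n]['pose'],3).tolist(),a[n]['fx'])
E
```

```text
{'time': 0.1, 'joints': array([-1.21159991e+00,  3.51158628e-01,  1.65236703e+00,  1.10784132e-05,
        1.13910539e+00, -8.46006008e-02]), 'qvel': array([-0.00091708, -0.0031945 , -0.00159188, -0.00023968,  0.00098676,
        0.00081059]), 'joint_torque': array([ 2.02265081e-03, -5.06827605e+01, -2.91872817e+01, -8.21258880e-06,
        2.67720236e-03,  6.77686472e-06]), 'tool_pos': array([ 0.23607308, -0.49642445,  0.23082262]), 'ee_rot': array([ 9.75481760e-01,  2.20079684e-01, -6.60789276e-05, -5.15003221e-04]), 'force': array([ 0.00259282,  0.61540674, -0.01736223]), 'moment': array([-0.02997268,  0.00012693, -0.0166855 ]), 'finger_force': 0.0, 'opening': 0.08549035481059322}
scene [[0.899, -0.25, 0.36, 0.99], [0.438, 0.517, -0.736, -0.855], [-0.001, 0.819, 0.574, 0.807], [0.0, 0.0, 0.0, 1.0]] 441.88943296186756
side [[-0.776, 0.473, -0.418, -0.006], [-0.631, -0.566, 0.531, 0.769], [0.015, 0.675, 0.737, 1.165], [0.0, 0.0, 0.0, 1.0]] 510.48034233373465
```

View pics/scene0.png

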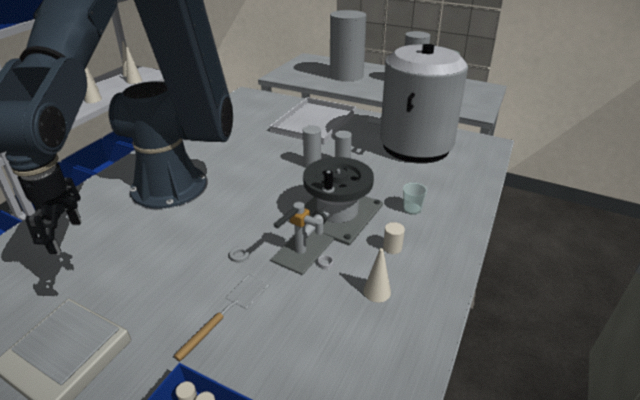

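View pics/side0.png

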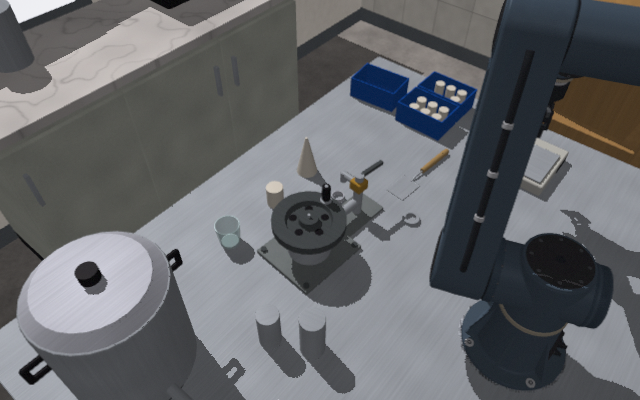

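The scene view shows the wheel at about (338,178), its knob at (327,180), the cock at (300,215) and the lever end at (277,225). The side view shows the wheel at (309,220), the knob at (326,193), the cock at (359,185) and the lever end at (382,163).

```bash
python3 - <<'E'
from h import *
import pickle
a=pickle.load(open('v0.pkl','rb'))
for n,c,box in(('scene',(338,178),(295,150,385,205)),('side',(309,218),(262,178,355,262))):
    s=a[n]; x0,y0,x1,y1=box
    g=cv2.cvtColor(s['frame'],cv2.COLOR_RGB2GRAY); m=np.zeros_like(g); m[y0:y1,x0:x1]=(g[y0:y1,x0:x1]<75)
    cs,_=cv2.findContours(m,cv2.RETR_EXTERNAL,cv2.CHAIN_APPROX_NONE); k=max(cs,key=cv2.contourArea)
    h=cv2.convexHull(k)[:,0]; print(n,len(h),cv2.fitEllipse(h))
def pt(p,q):
    o1,d1=ray(a['scene'],p);o2,d2=ray(a['side'],q)
    A=np.c_[d1,-d2]; t=np.linalg.lstsq(A,o2-o1,rcond=None)[0]
    x=o1+d1*t[0];y=o2+d2*t[1]; return (x+y)/2,np.linalg.norm(x-y)
print('knobtop',pt((327,173),(326,186)))
print('levertip',pt((277,224),(382,163)))
print('pivot',pt((300,214),(359,183)))
for n,p in(('scene',(338,178)),('side',(309,216))): print(n,onz(a[n],p,.140))
for n,ps in (('scene',[(277,224),(300,214)]),('side',[(382,163),(359,183)])):
  for p in ps: print(n,onz(a[n],p,.154))
for n,p in(('scene',(327,180)),('side',(326,193))): print('knob',n,onz(a[n],p,.175))
for n in a:
    f=a[n]['frame']; b={'scene':(250,130,420,280),'side':(240,120,430,300)}[n]
    c=f[b[1]:b[3],b[0]:b[2]]; cv2.imwrite(f'pics/c{n}.png',cv2.cvtColor(cv2.resize(c,None,fx=4,fy=4)[:600,:800],cv2.COLOR_RGB2BGR))
c1=cv2.resize(a['scene']['frame'][140:280,250:390],(400,400));c2=cv2.resize(a['side']['frame'][140:280,260:400],(400,400))
cv2.imwrite('pics/cc.png',cv2.cvtColor(np.hstack([c1,c2]),cv2.COLOR_RGB2BGR))
E
```

```text
scene 14 ((324.2515869140625, 178.07948303222656), (59.042606353759766, 97.05139923095703), 93.38898468017578)
side 18 ((315.6206970214844, 227.14459228515625), (84.75631713867188, 91.30015563964844), 150.2203826904297)
knobtop (array([0.5723401 , 0.02713503, 0.19378091]), np.float64(0.002891771384894129))
levertip (array([ 0.5335397 , -0.17490809,  0.15550971]), np.float64(0.006240369233148537))
pivot (array([ 0.54879715, -0.08870433,  0.13077902]), np.float64(0.004221441244678127))
scene [0.5733894 0.0932024 0.14     ]
side [0.57071301 0.10137368 0.14      ]
scene [ 0.5352285  -0.17181998  0.154     ]
scene [ 0.56563472 -0.11390084  0.154     ]
side [ 0.53175949 -0.17808172  0.154     ]
side [ 0.53453919 -0.07046532  0.154     ]
knob scene [0.57326901 0.02204832 0.175     ]
knob side [0.56855986 0.03353819 0.175     ]
```

View pics/cc.png

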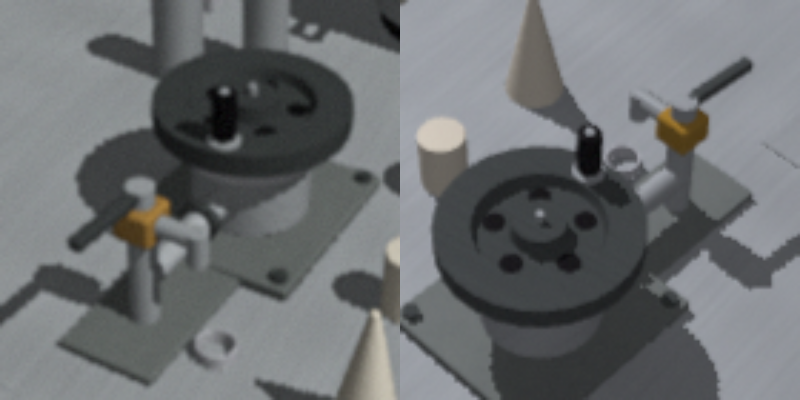

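The crop shows the knob standing toward the cock side. The pin tip is at scene (338.6,170.8) / side (309,214.6), the knob top at (328.4,172.2) / (326.5,185.9), the lever tip at (276.3,224.7) / (380.8,163.1), and the pivot cap at (299,205.5) / (360,176.8).

```bash
python3 - <<'E'
from h import *
import pickle
a=pickle.load(open('v0.pkl','rb'))
def pt(p,q):
    o1,d1=ray(a['scene'],p);o2,d2=ray(a['side'],q)
    t=np.linalg.lstsq(np.c_[d1,-d2],o2-o1,rcond=None)[0]
    x=o1+d1*t[0];y=o2+d2*t[1]; return (x+y)/2,np.linalg.norm(x-y)
for n,p,q in(('pin',(338.6,170.8),(309,214.6)),('knob',(328.4,172.2),(326.5,185.9)),('tip',(276.3,224.7),(380.8,163.1)),('piv',(299,205.5),(360,176.8))):
    print(n,pt(p,q))
s=monitor.read_state(); Rm=R.from_quat(s['ee_rot']).as_matrix();print(Rm.round(3),s['time'])
E
```

```text
pin (array([0.56725433, 0.10718531, 0.15384432]), np.float64(0.0025364185373032053))
knob (array([0.57303176, 0.02822327, 0.19535637]), np.float64(0.0022634832948253934))
tip (array([ 0.53462424, -0.17513908,  0.15404602]), np.float64(0.0011464134221182934))
piv (array([ 0.54707617, -0.08860707,  0.15673059]), np.float64(0.003815557330172491))
[[ 0.903  0.429 -0.   ]
 [ 0.429 -0.903  0.001]
 [ 0.    -0.001 -1.   ]] 0.1
```

Emit:
send_rows --series '[2,-1.2,-0.5,0,0,0,8.5,5.5,-3.4,-1.5,0,0,0,8.5,9.7,-6,-2,0,0,0,8.5,13.9,-8.6,-2,0,0,0,8.5,18.1,-11.3,-2,0,0,0,8.5,22.3,-13.9,-2,0,0,0,8.5,26.5,-16.5,-2,0,0,0,8.5,30.7,-19.1,-2,0,0,0,8.5,34.9,-21.7,-2,0,0,0,8.5,39.1,-24.3,-2,0,0,0,8.5,43.3,-26.9,-2,0,0,0,8.5,46,-28.6,-2,0,0,0,8.5]'

```text
time: 1.3
tool_pos: [0.5298, -0.0381, 0.251]
ee_rot: [0.975, 0.221, -0.0, -0.0]
force: [-0.8, -0.5, -0.3]
opening: 0.0849
finger_force: 0.0
```

Emit:
send_rows --series '[3,-1.9,0,0,0,0,8.5,5.4,-3.4,0,0,0,0,8.5,6.9,-4.3,0,0,0,0,8.5,6.9,-4.3,0,0,0,0,8.5,6.9,-4.3,0,0,0,0,8.5]'

```text
time: 1.8
tool_pos: [0.5723, 0.0271, 0.251]
ee_rot: [0.975, 0.22, -0.0, 0.0]
force: [-0.2, 0.1, -0.3]
opening: 0.0848
finger_force: 0.0
```

```bash
python3 - <<'E'
from h import *
import pickle
s=snap('wrist','w1'); pickle.dump(s,open('w1.pkl','wb'))
print(np.round(s['pose'],3).tolist())
for p in([.573,.028,.195],[.567,.107,.157]): print(proj(s,p))
t=monitor.read_state(); print(t['time'],t['tool_pos'],t['ee_rot'],t['force'],t['joints'])
E
```

```text
[[0.429, 0.862, 0.269, 0.641], [-0.903, 0.409, 0.129, 0.059], [0.001, -0.299, 0.954, 0.394], [0.0, 0.0, 0.0, 1.0]]
[314.01269103 216.19160317]
[211.39839012 160.38172122]
1.85 [0.57222521 0.02672468 0.25115342] [ 9.75541926e-01  2.19813245e-01 -2.92525430e-04  4.75730504e-05] [-0.50843605  0.4504676   0.62784966] [-3.44820131e-02  3.73301594e-01  1.56781123e+00 -2.57660274e-04
  1.20102171e+00  1.09316142e+00]
```

View pics/w1.png

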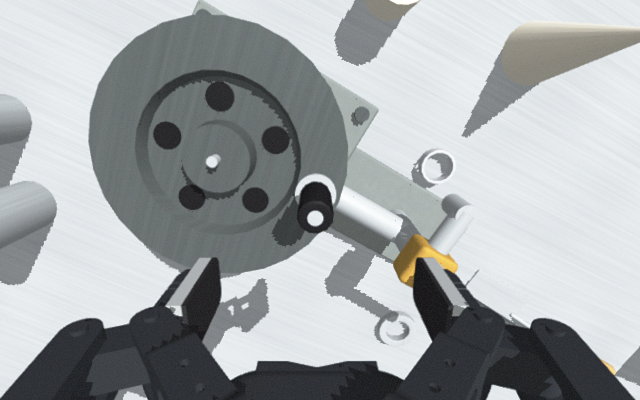

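The view shows the knob top at (315,216) and the pin at (212,161), both within 1 px of prediction. I'll descend and grip.

Emit:
send_rows --series '[0.1,-0.1,2,0,0,0,8.5,0.1,-0.1,4.5,0,0,0,8.5,0.1,-0.1,7,0,0,0,6,0.1,-0.1,8.5,0,0,0,5,0.1,-0.1,9.3,0,0,0,4,0.1,-0.1,9.3,0,0,0,3.5,0.1,-0.1,9.3,0,0,0,3,0.1,-0.1,9.3,0,0,0,2,0.1,-0.1,9.3,0,0,0,1.5,0.1,-0.1,9.3,0,0,0,1.5]' --grip_force 40

```text
time: 2.85
tool_pos: [0.5735, 0.0287, 0.1591]
ee_rot: [0.975, 0.22, 0.001, 0.0]
force: [0.9, -2.1, 4.8]
opening: 0.0232
finger_force: 39.4
```

```bash
cat > plan.py <<'E'
# plan.py a0 step n : rows (tool cm) along the circle from the commanded pose; prints state and torque
import sys; from h import *
C=np.array([.567,.107]); r=.0795
t=monitor.read_state(); p=t['tool_pos'][:2]-C; th=np.arctan2(p[1],p[0]); u=np.array([-np.sin(th),np.cos(th)])
print('t',t['time'],'th',th.round(3),'rad',np.linalg.norm(p).round(4),'F',t['force'].round(2),'Ft',(t['force'][:2]@u).round(2),'Fr',(t['force'][:2]@p/np.linalg.norm(p)).round(2),'open',t['opening'].round(4))
E
cat > arc.py <<'E'
import numpy as np,sys
c,s=.903,.429
a0,da,n,r=map(float,sys.argv[1:5])
for k in range(1,int(n)+1):
    dx=r*100*(np.cos(a0+da*k)-np.cos(a0));dy=r*100*(np.sin(a0+da*k)-np.sin(a0))
    print(f"{c*dx+s*dy:.2f},{s*dx-c*dy:.2f}",end='  ')
E
python3 plan.py; python3 arc.py -1.495 .04 60 .0795
```

```text
0.30,0.11  0.60,0.20  0.91,0.29  1.22,0.36  1.53,0.42  1.84,0.47  2.16,0.50  2.48,0.52  2.80,0.53  3.11,0.53  3.43,0.51  3.75,0.48  4.06,0.44  4.38,0.38  4.69,0.32  4.99,0.24  5.30,0.15  5.60,0.04  5.90,-0.07  6.19,-0.20  6.47,-0.34  6.75,-0.49  7.03,-0.65  7.29,-0.82  7.55,-1.01  7.81,-1.20  8.05,-1.40  8.29,-1.61  8.52,-1.84  8.73,-2.07  8.94,-2.31  9.14,-2.55  9.33,-2.81  9.51,-3.07  9.68,-3.34  9.84,-3.62  9.98,-3.90  10.12,-4.19  10.24,-4.48  10.35,-4.78  10.45,-5.08  10.54,-5.38  10.62,-5.69  10.68,-6.01  10.73,-6.32  10.77,-6.63  10.79,-6.95  10.80,-7.27  10.80,-7.59  10.79,-7.90  10.76,-8.22  10.73,-8.54  10.67,-8.85  10.61,-9.16  10.53,-9.47  10.45,-9.78  10.35,-10.08  10.23,-10.38  10.11,-10.67  9.97,-10.96  Traceback (most recent call last):
  File "plan.py", line 5, in <module>
    print('t',t['time'],'th',th.round(3),'rad',np.linalg.norm(p).round(4),'F',t['force'].round(2),'Ft',(t['force'][:2]@u).round(2),'Fr',(t['force'][:2]@p/np.linalg.norm(p)).round(2),'open',t['opening'].round(4))
                                                                                                                                                                                             ^^^^^^^^^^^^^^^^^^
AttributeError: 'float' object has no attribute 'round'
```

Emit:
send_rows --series '[0.15,0.06,0,0,0,0,1.5,0.3,0.11,0,0,0,0,1.5,0.6,0.2,0,0,0,0,1.5,0.91,0.29,0,0,0,0,1.5,1.22,0.36,0,0,0,0,1.5,1.53,0.42,0,0,0,0,1.5,1.84,0.47,0,0,0,0,1.5,2.16,0.5,0,0,0,0,1.5]'

```text
time: 3.65
tool_pos: [0.5953, 0.0336, 0.1589]
ee_rot: [0.975, 0.22, 0.0, 0.0]
force: [-0.7, -2.4, 6.2]
opening: 0.0229
finger_force: 39.7
```

```bash
sed -i "s/,'open'.*/)/" plan.py; python3 plan.py
```

```text
t 3.65 th -1.203 rad 0.0787 F [-0.7  -2.43  6.17] Ft -1.52 Fr 2.01
```

Emit:
send_rows --series '[0.32,0.02,0,0,0,0,1.5,0.64,0.03,0,0,0,0,1.5,0.95,0.03,0,0,0,0,1.5]'

```text
time: 3.95
tool_pos: [0.604, 0.0375, 0.1589]
ee_rot: [0.975, 0.22, 0.0, 0.0]
force: [-1.0, -1.0, 5.5]
opening: 0.023
finger_force: 39.7
```

Emit:
send_rows --series '[0.32,-0.02,0,0,0,0,1.5,0.64,-0.05,0,0,0,0,1.5,0.95,-0.09,0,0,0,0,1.5]'

```text
time: 4.25
tool_pos: [0.6122, 0.0424, 0.1589]
ee_rot: [0.975, 0.22, 0.0, 0.0]
force: [-1.4, -1.2, 4.8]
opening: 0.0232
finger_force: 39.7
```

Emit:
send_rows --series '[0.32,-0.06,0,0,0,0,1.5,0.63,-0.12,0,0,0,0,1.5,0.93,-0.2,0,0,0,0,1.5]'

```text
time: 4.55
tool_pos: [0.6197, 0.0482, 0.1589]
ee_rot: [0.975, 0.22, 0.0, 0.0]
force: [-1.3, -1.3, 5.0]
opening: 0.0232
finger_force: 39.7
```

Emit:
send_rows --series '[0.31,-0.09,0,0,0,0,1.5,0.61,-0.2,0,0,0,0,1.5,0.91,-0.31,0,0,0,0,1.5]'

```text
time: 4.85
tool_pos: [0.6265, 0.0549, 0.1589]
ee_rot: [0.975, 0.22, 0.0, 0.0]
force: [-0.8, -1.7, 3.8]
opening: 0.023
finger_force: 39.7
```

```bash
python3 plan.py
```

```text
t 4.85 th -0.719 rad 0.0791 F [-0.79 -1.66  3.85] Ft -1.77 Fr 0.5
```

Emit:
send_rows --series '[0.29,-0.13,0,0,0,0,1.5,0.57,-0.27,0,0,0,0,1.5,0.85,-0.42,0,0,0,0,1.5]'

```text
time: 5.15
tool_pos: [0.6325, 0.0624, 0.1589]
ee_rot: [0.975, 0.22, 0.0, 0.0]
force: [-0.8, -1.4, 5.8]
opening: 0.0231
finger_force: 39.7
```

Emit:
send_rows --series '[0.28,-0.16,0,0,0,0,1.5,0.54,-0.33,0,0,0,0,1.5,0.8,-0.52,0,0,0,0,1.5]'

```text
time: 5.45
tool_pos: [0.6375, 0.0705, 0.1589]
ee_rot: [0.975, 0.22, 0.001, 0.0]
force: [-0.2, -1.6, 5.6]
opening: 0.0228
finger_force: 39.6
```

Emit:
send_rows --series '[0.26,-0.19,0,0,0,0,1.5,0.5,-0.39,0,0,0,0,1.5,0.74,-0.6,0,0,0,0,1.5]'

```text
time: 5.75
tool_pos: [0.6413, 0.0783, 0.1587]
ee_rot: [0.975, 0.22, -0.0, 0.001]
force: [-1.4, -7.6, 5.8]
opening: 0.0228
finger_force: 39.7
```

```bash
python3 plan.py
```

```text
t 5.75 th -0.369 rad 0.0796 F [-1.39 -7.57  5.82] Ft -7.56 Fr 1.43
```

```bash
python3 - <<'E'
import numpy as np
c,s=.903,.429;r=7.95
a=-.375
while a<2.2:
    o=[]
    for k in(1,2,3,4):
        dx=r*(np.cos(a+.02*k)-np.cos(a));dy=r*(np.sin(a+.02*k)-np.sin(a)); o.append(f"{c*dx+s*dy:.2f},{s*dx-c*dy:.2f}")
    print(f"{a:.3f}",*o); a+=.08
E
```

```text
-0.375 0.11,-0.11 0.23,-0.22 0.34,-0.34 0.45,-0.45
-0.295 0.11,-0.12 0.21,-0.24 0.31,-0.36 0.41,-0.49
-0.215 0.10,-0.13 0.19,-0.26 0.28,-0.39 0.37,-0.52
-0.135 0.09,-0.13 0.17,-0.27 0.25,-0.41 0.33,-0.55
-0.055 0.07,-0.14 0.15,-0.28 0.22,-0.43 0.28,-0.57
0.025 0.06,-0.15 0.12,-0.29 0.18,-0.44 0.23,-0.59
0.105 0.05,-0.15 0.10,-0.30 0.14,-0.45 0.19,-0.61
0.185 0.04,-0.15 0.08,-0.31 0.11,-0.46 0.14,-0.62
0.265 0.03,-0.16 0.05,-0.31 0.07,-0.47 0.09,-0.63
0.345 0.01,-0.16 0.02,-0.32 0.03,-0.48 0.04,-0.63
0.425 0.00,-0.16 -0.00,-0.32 -0.01,-0.48 -0.01,-0.64
0.505 -0.01,-0.16 -0.03,-0.32 -0.04,-0.47 -0.06,-0.63
0.585 -0.02,-0.16 -0.05,-0.31 -0.08,-0.47 -0.11,-0.63
0.665 -0.04,-0.15 -0.08,-0.31 -0.12,-0.46 -0.16,-0.61
0.745 -0.05,-0.15 -0.10,-0.30 -0.16,-0.45 -0.21,-0.60
0.825 -0.06,-0.15 -0.12,-0.29 -0.19,-0.44 -0.26,-0.58
0.905 -0.07,-0.14 -0.15,-0.28 -0.23,-0.42 -0.31,-0.56
0.985 -0.08,-0.14 -0.17,-0.27 -0.26,-0.40 -0.35,-0.53
1.065 -0.09,-0.13 -0.19,-0.25 -0.29,-0.38 -0.39,-0.50
1.145 -0.10,-0.12 -0.21,-0.24 -0.32,-0.35 -0.43,-0.47
1.225 -0.11,-0.11 -0.23,-0.22 -0.35,-0.33 -0.47,-0.43
1.305 -0.12,-0.10 -0.25,-0.20 -0.37,-0.30 -0.50,-0.39
1.385 -0.13,-0.09 -0.26,-0.18 -0.39,-0.27 -0.53,-0.35
1.465 -0.14,-0.08 -0.27,-0.16 -0.41,-0.24 -0.55,-0.31
1.545 -0.14,-0.07 -0.29,-0.14 -0.43,-0.20 -0.58,-0.26
1.625 -0.15,-0.06 -0.30,-0.11 -0.45,-0.17 -0.60,-0.22
1.705 -0.15,-0.05 -0.30,-0.09 -0.46,-0.13 -0.61,-0.17
1.785 -0.16,-0.03 -0.31,-0.07 -0.47,-0.09 -0.62,-0.12
1.865 -0.16,-0.02 -0.32,-0.04 -0.47,-0.06 -0.63,-0.07
1.945 -0.16,-0.01 -0.32,-0.02 -0.48,-0.02 -0.64,-0.02
2.025 -0.16,0.00 -0.32,0.01 -0.48,0.02 -0.63,0.03
2.105 -0.16,0.02 -0.32,0.04 -0.47,0.06 -0.63,0.08
2.185 -0.16,0.03 -0.31,0.06 -0.47,0.10 -0.62,0.13
```

Emit:
send_rows --series '[0.11,-0.11,0,0,0,0,1.5,0.23,-0.22,0,0,0,0,1.5,0.34,-0.34,0,0,0,0,1.5,0.45,-0.45,0,0,0,0,1.5]'

```text
time: 6.15
tool_pos: [0.6433, 0.0838, 0.1587]
ee_rot: [0.975, 0.22, -0.0, 0.001]
force: [-1.6, -7.9, 4.9]
opening: 0.0229
finger_force: 39.7
```

Emit:
send_rows --series '[0.11,-0.12,0,0,0,0,1.5,0.21,-0.24,0,0,0,0,1.5,0.31,-0.36,0,0,0,0,1.5,0.41,-0.49,0,0,0,0,1.5]'

```text
time: 6.55
tool_pos: [0.645, 0.0897, 0.1587]
ee_rot: [0.975, 0.22, -0.0, 0.001]
force: [-1.7, -10.4, 4.8]
opening: 0.023
finger_force: 39.7
```

Emit:
send_rows --series '[0.1,-0.13,0,0,0,0,1.5,0.19,-0.26,0,0,0,0,1.5,0.28,-0.39,0,0,0,0,1.5,0.37,-0.52,0,0,0,0,1.5]'

```text
time: 6.95
tool_pos: [0.6462, 0.0957, 0.1587]
ee_rot: [0.975, 0.22, -0.0, 0.002]
force: [-0.9, -11.7, 5.5]
opening: 0.0227
finger_force: 39.8
```

Emit:
send_rows --series '[0.09,-0.13,0,0,0,0,1.5,0.17,-0.27,0,0,0,0,1.5,0.25,-0.41,0,0,0,0,1.5,0.33,-0.55,0,0,0,0,1.5]'

```text
time: 7.35
tool_pos: [0.6469, 0.1017, 0.1587]
ee_rot: [0.975, 0.22, -0.0, 0.002]
force: [-0.8, -14.0, 5.6]
opening: 0.0229
finger_force: 39.8
```

```bash
python3 plan.py
```

```text
t 7.35 th -0.066 rad 0.0801 F [ -0.8  -14.03   5.61] Ft -14.05 Fr 0.13
```

Emit:
send_rows --series '[0.07,-0.14,0,0,0,0,1.5,0.15,-0.28,0,0,0,0,1.5,0.22,-0.43,0,0,0,0,1.5,0.28,-0.57,0,0,0,0,1.5]'

```text
time: 7.75
tool_pos: [0.6472, 0.1079, 0.1588]
ee_rot: [0.975, 0.22, 0.0, 0.002]
force: [0.8, -14.6, 5.0]
opening: 0.023
finger_force: 39.8
```

Emit:
send_rows --series '[0.06,-0.15,0,0,0,0,1.5,0.12,-0.29,0,0,0,0,1.5,0.18,-0.44,0,0,0,0,1.5,0.23,-0.59,0,0,0,0,1.5]'

```text
time: 8.15
tool_pos: [0.647, 0.114, 0.1588]
ee_rot: [0.975, 0.22, 0.0, 0.002]
force: [1.3, -15.4, 3.9]
opening: 0.023
finger_force: 39.9
```

Emit:
send_rows --series '[0.05,-0.15,0,0,0,0,1.5,0.1,-0.3,0,0,0,0,1.5,0.14,-0.45,0,0,0,0,1.5,0.19,-0.61,0,0,0,0,1.5]'

```text
time: 8.55
tool_pos: [0.6463, 0.1203, 0.1589]
ee_rot: [0.975, 0.22, 0.001, 0.002]
force: [3.4, -15.7, 4.3]
opening: 0.0229
finger_force: 39.9
```

Emit:
send_rows --series '[0.04,-0.15,0,0,0,0,1.5,0.08,-0.31,0,0,0,0,1.5,0.11,-0.46,0,0,0,0,1.5,0.14,-0.62,0,0,0,0,1.5]'

```text
time: 8.95
tool_pos: [0.6451, 0.1264, 0.1589]
ee_rot: [0.975, 0.22, 0.001, 0.002]
force: [3.6, -16.1, 4.0]
opening: 0.0231
finger_force: 39.9
```

```bash
python3 plan.py
```

```text
t 8.95 th 0.244 rad 0.0805 F [  3.62 -16.06   4.01] Ft -16.46 Fr -0.36
```

Emit:
send_rows --series '[0.03,-0.16,0,0,0,0,1.5,0.05,-0.31,0,0,0,0,1.5,0.07,-0.47,0,0,0,0,1.5,0.09,-0.63,0,0,0,0,1.5]'

```text
time: 9.35
tool_pos: [0.6434, 0.1326, 0.159]
ee_rot: [0.975, 0.22, 0.001, 0.002]
force: [4.9, -15.1, 4.6]
opening: 0.0229
finger_force: 39.9
```

Emit:
send_rows --series '[0.01,-0.16,0,0,0,0,1.5,0.02,-0.32,0,0,0,0,1.5,0.03,-0.48,0,0,0,0,1.5,0.04,-0.63,0,0,0,0,1.5]'

```text
time: 9.75
tool_pos: [0.6412, 0.1386, 0.1591]
ee_rot: [0.975, 0.22, 0.001, 0.002]
force: [6.1, -13.4, 3.7]
opening: 0.0228
finger_force: 39.9
```

Emit:
send_rows --series '[0,-0.16,0,0,0,0,1.5,0,-0.32,0,0,0,0,1.5,-0.01,-0.48,0,0,0,0,1.5,-0.01,-0.64,0,0,0,0,1.5]'

```text
time: 10.15
tool_pos: [0.6385, 0.1446, 0.1591]
ee_rot: [0.975, 0.22, 0.002, 0.002]
force: [6.7, -13.1, 3.6]
opening: 0.0233
finger_force: 39.9
```

```bash
python3 plan.py
```

```text
t 10.15 th 0.484 rad 0.0807 F [  6.73 -13.08   3.59] Ft -14.71 Fr -0.13
```

Emit:
send_rows --series '[-0.01,-0.16,0,0,0,0,1.5,-0.03,-0.32,0,0,0,0,1.5,-0.04,-0.47,0,0,0,0,1.5,-0.06,-0.63,0,0,0,0,1.5]'

```text
time: 10.55
tool_pos: [0.6353, 0.1503, 0.1592]
ee_rot: [0.975, 0.22, 0.002, 0.002]
force: [6.8, -10.8, 3.9]
opening: 0.0231
finger_force: 39.8
```

Emit:
send_rows --series '[-0.02,-0.16,0,0,0,0,1.5,-0.05,-0.31,0,0,0,0,1.5,-0.08,-0.47,0,0,0,0,1.5,-0.11,-0.63,0,0,0,0,1.5]'

```text
time: 10.95
tool_pos: [0.6316, 0.1558, 0.1592]
ee_rot: [0.975, 0.22, 0.002, 0.002]
force: [6.0, -9.1, 4.3]
opening: 0.0231
finger_force: 39.8
```

Emit:
send_rows --series '[-0.04,-0.15,0,0,0,0,1.5,-0.08,-0.31,0,0,0,0,1.5,-0.12,-0.46,0,0,0,0,1.5,-0.16,-0.61,0,0,0,0,1.5]'

```text
time: 11.35
tool_pos: [0.6274, 0.1611, 0.1592]
ee_rot: [0.975, 0.22, 0.002, 0.001]
force: [6.0, -7.0, 4.0]
opening: 0.0225
finger_force: 39.9
```

```bash
python3 plan.py
```

```text
t 11.35 th 0.73 rad 0.0811 F [ 5.99 -7.02  3.97] Ft -9.22 Fr -0.22
```

Emit:
send_rows --series '[-0.05,-0.15,0,0,0,0,1.5,-0.1,-0.3,0,0,0,0,1.5,-0.16,-0.45,0,0,0,0,1.5,-0.21,-0.6,0,0,0,0,1.5]'

```text
time: 11.75
tool_pos: [0.6228, 0.166, 0.1592]
ee_rot: [0.975, 0.22, 0.002, 0.001]
force: [5.4, -6.3, 3.4]
opening: 0.0231
finger_force: 39.8
```

Emit:
send_rows --series '[-0.06,-0.15,0,0,0,0,1.5,-0.12,-0.29,0,0,0,0,1.5]'

```text
time: 11.95
tool_pos: [0.6204, 0.1683, 0.1591]
ee_rot: [0.975, 0.22, 0.002, 0.001]
force: [5.3, -4.3, 3.2]
opening: 0.0231
finger_force: 39.8
```

```bash
python3 plan.py; cat > fit.py <<'E'
import numpy as np, sys
from scipy.optimize import curve_fit
D=np.array([[.6433,.0838,-1.6,-7.9],[.645,.0897,-1.7,-10.4],[.6462,.0957,-.9,-11.7],[.6469,.1017,-.8,-14],[.6472,.1079,.8,-14.6],[.647,.114,1.3,-15.4],[.6463,.1203,3.4,-15.7],[.6451,.1264,3.6,-16.1],[.6434,.1326,4.9,-15.1],[.6412,.1386,6.1,-13.4],[.6385,.1446,6.7,-13.1],[.6353,.1503,6.8,-10.8],[.6316,.1558,6,-9.1],[.6274,.1611,6,-7]]+eval(sys.argv[1]))
M=np.c_[2*D[:,:2],np.ones(len(D))];q=np.linalg.lstsq(M,(D[:,:2]**2).sum(1),rcond=None)[0]; c=q[:2]
print('centre fit',c,np.sqrt(q[2]+c@c))
for c in(np.array([.567,.107]),c):
    p=D[:,:2]-c;th=np.arctan2(p[:,1],p[:,0]);F=np.sin(th)*D[:,2]-np.cos(th)*D[:,3]
    f=lambda t,d,b,a:b-a*np.sin(2.493*(t-d))
    P,C=curve_fit(f,th,F,[.84,7,9.4]);print(P,np.sqrt(np.diag(C)),th[-1]); print((F-f(th,*P)).round(2))
E
python3 fit.py '[]'
```

```text
t 11.95 th 0.854 rad 0.0813 F [ 5.32 -4.26  3.16] Ft -6.81 Fr 0.28
centre fit [0.56699323 0.10831773] 0.08018619042037957
[ 0.8617492   5.63472776 10.61956525] [0.005338   0.28547315 0.37758247] 0.7304317531046591
[-0.31  0.28 -0.27  0.56 -0.08 -0.12 -0.07  0.24 -0.1  -0.59  0.49 -0.03
 -0.18  0.17]
[ 0.84735744  5.69184774 10.56048225] [0.00544831 0.28823976 0.38184912] 0.718139039706058
[-0.34  0.27 -0.26  0.58 -0.07 -0.1  -0.07  0.25 -0.11 -0.6   0.48 -0.04
 -0.17  0.18]
```

Emit:
send_rows --series '[-0.07,-0.14,0,0,0,0,1.5,-0.14,-0.28,0,0,0,0,1.5]'

```text
time: 12.15
tool_pos: [0.6179, 0.1704, 0.1591]
ee_rot: [0.975, 0.22, 0.002, 0.001]
force: [4.2, -3.5, 4.0]
opening: 0.0228
finger_force: 39.8
```

Emit:
send_rows --series '[-0.07,-0.14,0,0,0,0,1.5,-0.14,-0.27,0,0,0,0,1.5]'

```text
time: 12.35
tool_pos: [0.6153, 0.1724, 0.1591]
ee_rot: [0.975, 0.22, 0.002, 0.0]
force: [4.7, -1.9, 4.9]
opening: 0.023
finger_force: 39.9
```

```bash
python3 plan.py; python3 fit.py '[[.6228,.166,5.4,-6.3],[.6204,.1683,5.3,-4.3]]'
```

```text
t 12.35 th 0.935 rad 0.0813 F [ 4.7  -1.88  4.87] Ft -4.9 Fr 1.27
centre fit [0.56665413 0.10827807] 0.08051423940437558
[0.86905582 6.21431738 9.91024732] [0.00641072 0.25534478 0.35921332] 0.854164888777846
[-0.54  0.17 -0.28  0.63  0.04  0.03  0.08  0.37 -0.03 -0.59  0.38 -0.26
 -0.55 -0.35  0.66  0.24]
[0.85453201 6.22095651 9.89506611] [0.00658111 0.26151361 0.3679694 ] 0.8405078206514086
[-0.57  0.16 -0.28  0.65  0.05  0.05  0.09  0.38 -0.03 -0.61  0.37 -0.28
 -0.55 -0.36  0.68  0.25]
```

Emit:
send_rows --series '[0,0,0,0,0,0,1.5,0,0,0,0,0,0,1.5,0,0,0,0,0,0,2.5,0,0,0,0,0,0,3.2,0,0,0,0,0,0,4,0,0,0,0,0,0,5,0,0,0,0,0,0,5,0,0,-1,0,0,0,5,0,0,-4,0,0,0,5,0,0,-8,0,0,0,5,0,0,-9,0,0,0,5,0,0,-9,0,0,0,5]'

```text
time: 13.55
tool_pos: [0.6148, 0.1728, 0.2508]
ee_rot: [0.975, 0.22, 0.002, 0.0]
force: [0.3, -1.2, 0.2]
opening: 0.0504
finger_force: 0.0
```

```bash
python3 - <<'E'
from h import *
import pickle
s=snap('wrist','w2');t=monitor.read_state();print(t['time'],t['tool_pos'],t['joints'],t['force'])
C=np.array([.567,.107])
for a in(.84,.93,1.02): print(a,proj(s,[*(C+.08*np.array([np.cos(a),np.sin(a)])),.195]))
E
```

```text
13.6 [0.61409305 0.17263351 0.24871227] [2.01078559e-01 4.96201306e-01 1.38781975e+00 1.87652792e-05
 1.25665157e+00 1.32802279e+00] [ 0.20127231 -0.31511394 -0.07585457]
0.84 [327.42944732 214.71197322]
0.93 [317.12483982 219.27943758]
1.02 [307.39021691 224.64348927]
```

View pics/w2.png

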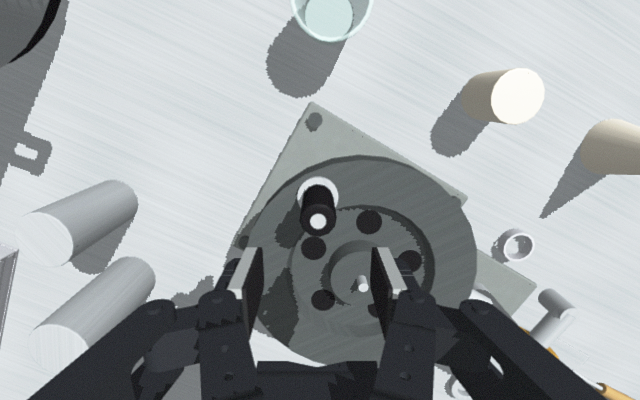

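The knob top is at (318,221), matching 0.93 rad, so the wheel stayed put after release. Next, the cock: shut the fingers and move over beside the lever.

Emit:
send_rows --series '[-0.7,1.2,0,0,0,0,0,-2.4,4.2,0,0,0,0,0,-4.4,7.7,0,0,0,0,0,-6.4,11.2,0,0,0,0,0,-8.4,14.7,0,0,0,0,0,-10.4,18.2,0,0,0,0,0,-12.4,21.7,0,0,0,0,0,-14.4,25.2,0,0,0,0,0,-16,28.1,0,0,0,0,0,-16.8,29.5,0,0,0,0,0,-16.8,29.5,0,0,0,0,0,-16.8,29.5,0,0,0,0,0]'

```text
time: 14.8
tool_pos: [0.5887, -0.1655, 0.2475]
ee_rot: [0.976, 0.22, -0.001, -0.001]
force: [-0.2, 0.5, -0.1]
opening: -0.0002
finger_force: 0.0
```

```bash
cat > cock.py <<'E'
from h import *
t=monitor.read_state(); Rm=R.from_quat(t['ee_rot']).as_matrix(); tx,ty=Rm[:2,0],Rm[:2,1]
P=np.array([.547,-.089]); psi=-.101
def W(q,gap=0,rho=.072):
    a=psi-np.pi/2-q; l=np.array([np.cos(a),np.sin(a)]); n=np.array([np.sin(a),-np.cos(a)])
    return P+rho*l-n*(.007+gap+.011*abs(n@tx)+.0145*abs(n@ty))
def T(w,o): d=(np.array(w)-o)*100; return (tx@d).round(2),(ty@d).round(2)
E
python3 - <<'E'
from cock import *
print(t['time'],t['tool_pos'],t['force'],t['opening'])
s=snap('wrist','w3')
for p in([.547,-.089,.165],[.5346,-.175,.16]): print(proj(s,p))
print('start',W(0,.02),T(W(0,.02),t['tool_pos'][:2]))
o=W(0,.02)
for q in np.arange(0,1.66,.05): print(q.round(2),*T(W(q),o),end=' | ')
E
```

```text
14.8 [ 0.58866816 -0.16550956  0.24754689] [-0.16719444  0.53268033 -0.06502292] -0.0001690206305184643
[193.91482419 210.77186184]
[296.34113533 267.33010777]
start [ 0.58343654 -0.16506146] (np.float64(-0.45), np.float64(-0.26))
0.0 -1.71 -1.04 | 0.05 -2.05 -1.11 | 0.1 -2.39 -1.21 | 0.15 -2.74 -1.32 | 0.2 -3.07 -1.45 | 0.25 -3.41 -1.6 | 0.3 -3.74 -1.77 | 0.35 -4.07 -1.96 | 0.4 -4.38 -2.17 | 0.45 -4.69 -2.4 | 0.5 -4.99 -2.65 | 0.55 -5.28 -2.92 | 0.6 -5.56 -3.2 | 0.65 -5.82 -3.51 | 0.7 -6.07 -3.83 | 0.75 -6.3 -4.17 | 0.8 -6.51 -4.52 | 0.85 -6.71 -4.89 | 0.9 -6.88 -5.27 | 0.95 -7.04 -5.66 | 1.0 -7.17 -6.07 | 1.05 -7.28 -6.43 | 1.1 -7.37 -6.74 | 1.15 -7.45 -7.06 | 1.2 -7.52 -7.39 | 1.25 -7.57 -7.73 | 1.3 -7.61 -8.08 | 1.35 -7.62 -8.43 | 1.4 -7.63 -8.78 | 1.45 -7.61 -9.14 | 1.5 -7.57 -9.5 | 1.55 -7.52 -9.86 | 1.6 -7.44 -10.23 | 1.65 -7.34 -10.59 |
```

View pics/w3.png

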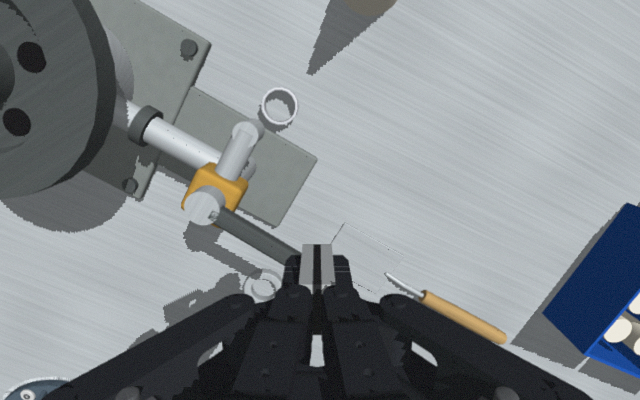

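The pivot cap is at (201,209), about 3 mm from my estimate. The lever runs from there to the lower right, and the shut fingers stand beyond its far side. I'll go down beside it.

Emit:
send_rows --series '[-0.4,-0.1,2,0,0,0,0,-0.4,-0.1,5,0,0,0,0,-0.4,-0.1,8,0,0,0,0,-0.4,-0.1,10,0,0,0,0,-0.4,-0.1,10.9,0,0,0,0,-0.4,-0.1,10.9,0,0,0,0]'

```text
time: 15.45
tool_pos: [0.5847, -0.1657, 0.1385]
ee_rot: [0.975, 0.221, -0.001, -0.001]
force: [-0.5, -0.2, -0.2]
opening: -0.0001
finger_force: 0.0
```

```bash
sed -i 's/\[.547,-.089\]/[.5475,-.0915]/' cock.py; python3 - <<'E'
from cock import *
print(t['time'],t['tool_pos'],t['force'])
o=t['tool_pos'][:2]
for q in np.arange(-.1,1.66,.05): print(q.round(2),*T(W(q),o),end=' | ')
E
```

```text
15.45 [ 0.58470807 -0.16570777  0.13845189] [-0.53152939 -0.18461328 -0.23731843]
-0.1 -1.18 -0.8 | -0.05 -1.52 -0.85 | 0.0 -1.86 -0.9 | 0.05 -2.2 -0.98 | 0.1 -2.54 -1.07 | 0.15 -2.88 -1.19 | 0.2 -3.22 -1.32 | 0.25 -3.56 -1.47 | 0.3 -3.89 -1.64 | 0.35 -4.21 -1.83 | 0.4 -4.53 -2.04 | 0.45 -4.84 -2.27 | 0.5 -5.14 -2.52 | 0.55 -5.43 -2.79 | 0.6 -5.7 -3.08 | 0.65 -5.97 -3.38 | 0.7 -6.21 -3.7 | 0.75 -6.44 -4.04 | 0.8 -6.66 -4.4 | 0.85 -6.85 -4.76 | 0.9 -7.03 -5.15 | 0.95 -7.18 -5.54 | 1.0 -7.31 -5.94 | 1.05 -7.42 -6.3 | 1.1 -7.51 -6.62 | 1.15 -7.59 -6.94 | 1.2 -7.66 -7.27 | 1.25 -7.71 -7.61 | 1.3 -7.74 -7.95 | 1.35 -7.76 -8.3 | 1.4 -7.76 -8.66 | 1.45 -7.74 -9.02 | 1.5 -7.71 -9.38 | 1.55 -7.65 -9.74 | 1.6 -7.57 -10.11 | 1.65 -7.48 -10.47 |
```

Emit:
send_rows --series '[-0.8,-0.6,0,0,0,0,0,-1.2,-0.8,0,0,0,0,0,-1.5,-0.85,0,0,0,0,0,-1.86,-0.9,0,0,0,0,0,-2.2,-0.98,0,0,0,0,0,-2.54,-1.07,0,0,0,0,0,-2.88,-1.19,0,0,0,0,0,-3.22,-1.32,0,0,0,0,0,-3.56,-1.47,0,0,0,0,0,-3.89,-1.64,0,0,0,0,0]'

```text
time: 16.45
tool_pos: [0.5426, -0.1687, 0.1393]
ee_rot: [0.975, 0.22, 0.0, 0.0]
force: [2.9, -0.1, 0.2]
opening: 0.0001
finger_force: 0.9
```

Emit:
send_rows --series '[-0.32,-0.19,0,0,0,0,0,-0.64,-0.4,0,0,0,0,0,-0.95,-0.63,0,0,0,0,0,-1.25,-0.88,0,0,0,0,0,-1.54,-1.15,0,0,0,0,0,-1.81,-1.44,0,0,0,0,0,-2.08,-1.74,0,0,0,0,0,-2.32,-2.06,0,0,0,0,0]'

```text
time: 17.25
tool_pos: [0.5127, -0.1599, 0.1393]
ee_rot: [0.975, 0.22, 0.0, 0.0]
force: [1.8, -0.3, -0.9]
opening: 0.0003
finger_force: 0.8
```

Emit:
send_rows --series '[-0.23,-0.34,0,0,0,0,0,-0.45,-0.7,0,0,0,0,0,-0.64,-1.06,0,0,0,0,0,-0.82,-1.45,0,0,0,0,0,-0.97,-1.84,0,0,0,0,0,-1.1,-2.24,0,0,0,0,0,-1.21,-2.6,0,0,0,0,0,-1.3,-2.92,0,0,0,0,0,-1.38,-3.24,0,0,0,0,0,-1.45,-3.57,0,0,0,0,0]'

```text
time: 18.25
tool_pos: [0.4845, -0.1338, 0.1393]
ee_rot: [0.975, 0.22, 0.0, 0.0]
force: [1.3, -0.8, 0.2]
opening: -0.0001
finger_force: 0.9
```

```bash
python3 - <<'E'
from cock import *
print(t['time'],t['tool_pos'],t['force'],t['moment'])
s=snap('scene','s4'); w=snap('wrist','w4')
c=cv2.resize(s['frame'][140:280,240:380],(400,400)); d=cv2.resize(w['frame'],(640,400))[:,120:520]
cv2.imwrite('pics/cc4.png',cv2.cvtColor(np.hstack([c,d]),cv2.COLOR_RGB2BGR))
E
```

```text
18.25 [ 0.48448872 -0.13382591  0.13932048] [ 1.30764853 -0.7708461   0.22312979] [-0.20630214 -0.24437349 -0.06552354]
```

View pics/cc4.png

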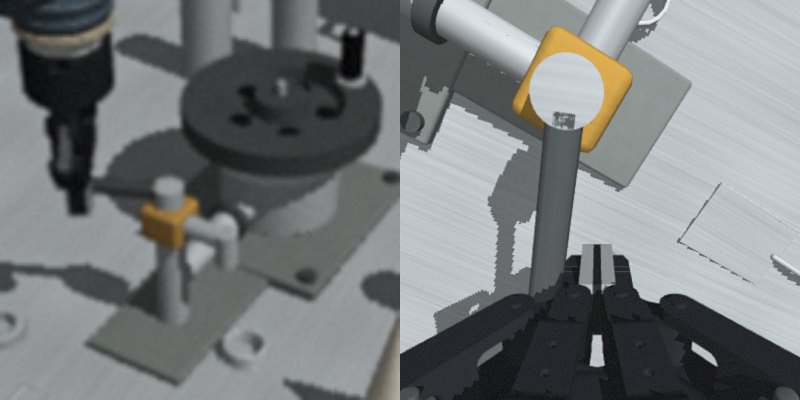

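The lever is about three quarters closed, following the fingers, and only about 1.5 N is acting. I'll carry on more slowly.

Emit:
send_rows --series '[-0.03,-0.17,0,0,0,0,0,-0.05,-0.34,0,0,0,0,0,-0.07,-0.51,0,0,0,0,0,-0.08,-0.68,0,0,0,0,0,-0.09,-0.85,0,0,0,0,0,-0.1,-1.03,0,0,0,0,0,-0.1,-1.21,0,0,0,0,0,-0.1,-1.39,0,0,0,0,0]'

```text
time: 19.15
tool_pos: [0.4776, -0.1217, 0.1393]
ee_rot: [0.975, 0.22, -0.0, -0.0]
force: [1.1, -1.4, -0.1]
opening: -0.0002
finger_force: 0.8
```

Emit:
send_rows --series '[0,-0.1,0,0,0,0,0,0.01,-0.2,0,0,0,0,0,0.01,-0.3,0,0,0,0,0,0.02,-0.36,0,0,0,0,0]'

```text
time: 19.55
tool_pos: [0.4763, -0.1185, 0.1393]
ee_rot: [0.975, 0.22, -0.0, 0.0]
force: [0.8, -2.1, 0.3]
opening: -0.0001
finger_force: 0.8
```

Emit:
send_rows --series '[0,-0.09,0,0,0,0,0,0.01,-0.18,0,0,0,0,0,0.02,-0.27,0,0,0,0,0,0.03,-0.36,0,0,0,0,0]'

```text
time: 19.95
tool_pos: [0.4751, -0.1151, 0.1393]
ee_rot: [0.975, 0.22, -0.0, -0.0]
force: [1.1, -1.0, 0.0]
opening: -0.0001
finger_force: 0.8
```

```bash
python3 - <<'E'
from cock import *
print(t['time'],t['tool_pos'],t['force'],t['moment'])
E
```

```text
19.95 [ 0.47506039 -0.11508756  0.1392901 ] [ 1.10163442 -1.03376288  0.01001737] [-0.25574269 -0.20552388  0.00525846]
```

Emit:
send_rows --series '[0.01,-0.1,0,0,0,0,0,0.03,-0.2,0,0,0,0,0,0.04,-0.3,0,0,0,0,0]'

```text
time: 20.25
tool_pos: [0.4741, -0.1122, 0.1393]
ee_rot: [0.975, 0.22, -0.0, -0.0]
force: [1.7, -1.7, 0.1]
opening: 0.0006
finger_force: 0.8
```

Emit:
send_rows --series '[0.01,-0.05,0,0,0,0,0,0.02,-0.1,0,0,0,0,0]'

```text
time: 20.45
tool_pos: [0.4739, -0.1112, 0.1393]
ee_rot: [0.975, 0.22, -0.0, -0.0]
force: [1.2, -2.0, -0.6]
opening: 0.0003
finger_force: 0.8
```

Emit:
send_rows --series '[0.01,-0.05,0,0,0,0,0,0.02,-0.1,0,0,0,0,0]'

```text
time: 20.65
tool_pos: [0.4736, -0.1103, 0.1393]
ee_rot: [0.975, 0.22, -0.0, 0.0]
force: [1.2, -1.9, 0.8]
opening: -0.0005
finger_force: 0.8
```

Not at the stop yet, so I'll keep going in 1 mm steps.

Emit:
send_rows --series '[0.01,-0.05,0,0,0,0,0,0.02,-0.1,0,0,0,0,0]'

```text
time: 20.85
tool_pos: [0.4734, -0.1093, 0.1393]
ee_rot: [0.975, 0.22, -0.0, -0.0]
force: [1.6, -1.6, -0.2]
opening: 0.0002
finger_force: 0.8
```

Emit:
send_rows --series '[0.01,-0.05,0,0,0,0,0,0.02,-0.1,0,0,0,0,0]'

```text
time: 21.05
tool_pos: [0.4732, -0.1083, 0.1393]
ee_rot: [0.975, 0.22, 0.0, 0.0]
force: [1.3, -2.3, 0.4]
opening: -0.0
finger_force: 0.7
```

Emit:
send_rows --series '[0.02,-0.05,0,0,0,0,0,0.02,-0.1,0,0,0,0,0]'

```text
time: 21.25
tool_pos: [0.4729, -0.1073, 0.1393]
ee_rot: [0.975, 0.22, -0.0, 0.0]
force: [1.2, -1.5, -0.7]
opening: -0.0002
finger_force: 0.7
```

Emit:
send_rows --series '[0.02,-0.05,0,0,0,0,0,0.03,-0.1,0,0,0,0,0]'

```text
time: 21.45
tool_pos: [0.4728, -0.1064, 0.1393]
ee_rot: [0.975, 0.22, 0.0, 0.0]
force: [2.6, -3.9, -0.8]
opening: 0.0002
finger_force: 2.2
```

Emit:
send_rows --series '[0.02,-0.05,0,0,0,0,0,0.03,-0.1,0,0,0,0,0]'

```text
time: 21.65
tool_pos: [0.4729, -0.106, 0.1394]
ee_rot: [0.975, 0.22, 0.0, 0.001]
force: [2.2, -10.1, -1.0]
opening: -0.0001
finger_force: 5.1
```

Emit:
send_rows --series '[0.02,-0.05,0,0,0,0,0,0.03,-0.1,0,0,0,0,0]'

```text
time: 21.85
tool_pos: [0.4729, -0.1057, 0.1395]
ee_rot: [0.975, 0.22, 0.0, 0.002]
force: [2.0, -15.7, -2.6]
opening: -0.0001
finger_force: 8.0
```

```bash
python3 - <<'E'
from cock import *
print(t['time'],t['tool_pos'],t['force'],t['moment'],W(1.571),W(1.65))
w=snap('wrist','w5')
E
```

```text
21.85 [ 0.47291534 -0.10569873  0.13948665] [  2.02251046 -15.69060051  -2.64858437] [-2.60484119 -0.21859974 -0.02043115] [ 0.47333224 -0.10920019] [ 0.47215022 -0.10338224]
```

View pics/w5.png

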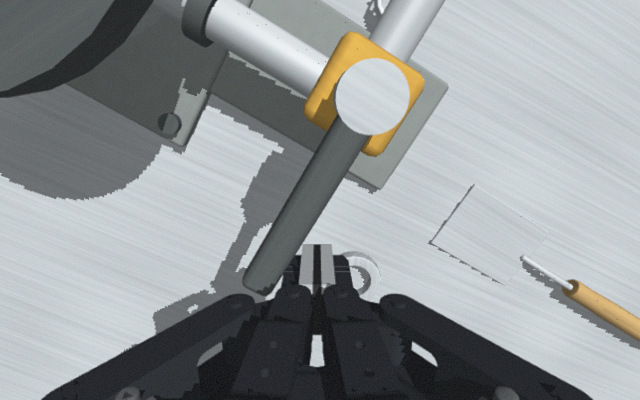

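The force rose sharply to 16 N and the lever sits square to the pipe, pointing from (372,95) to (258,285). It is at its stop. I'll back off and lift clear.

Emit:
send_rows --series '[-0.1,0.25,0,0,0,0,0,-0.3,0.7,0,0,0,0,0,-0.9,1.8,0,0,0,0,0,-1.3,2.7,0,0,0,0,0,-1.3,2.7,-2,0,0,0,0,-1.3,2.7,-6,0,0,0,0,-1.3,2.7,-10,0,0,0,0,-3,5,-12,0,0,0,0,-6,8,-12,0,0,0,0,-9,9,-12,0,0,0,0,-10,10,-12,0,0,0,0,-10,10,-12,0,0,0,0]'

```text
time: 23.1
tool_pos: [0.4246, -0.239, 0.2593]
ee_rot: [0.976, 0.219, 0.0, 0.0]
force: [-0.1, 0.1, -0.2]
opening: 0.0002
finger_force: 0.0
```

```bash
python3 - <<'E'
from h import *
t=monitor.read_state();print(t['time'],t['tool_pos'],t['force'],t['qvel'].round(3))
a=snap('side','d5')['frame'];s=snap('scene','s5')['frame']
c1=cv2.resize(s[140:280,240:380],(400,400));c2=cv2.resize(a[140:280,260:400],(400,400))
cv2.imwrite('pics/cc5.png',cv2.cvtColor(np.hstack([c1,c2]),cv2.COLOR_RGB2BGR))
E
```

```text
23.1 [ 0.424577   -0.23902457  0.25931431] [-0.05092555  0.13840772 -0.24518154] [0.051 0.001 0.001 0.011 0.    0.037]
```

View pics/cc5.png

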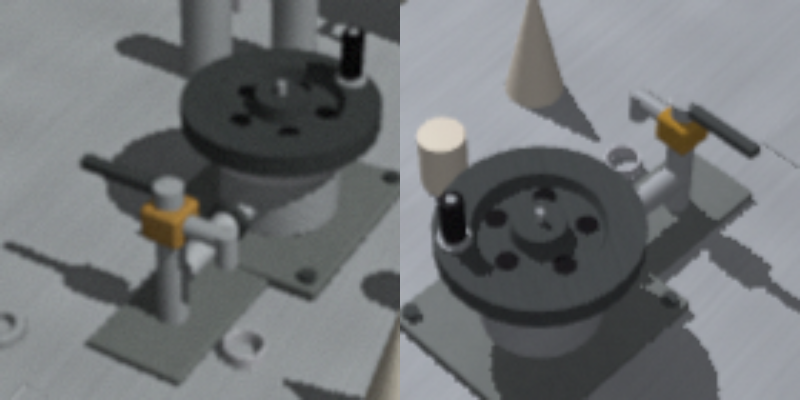

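Both views show the lever closed and opposite the spout. The knob is where I left it: its top is at (352,32) in the scene crop, unchanged since the previous crop.

```bash
python3 -c "
from plant import ctrl; print(ctrl.close_job())"
```

```text
the job is handed in; nothing more can be done
None
```

The flywheel is parked about 0.07 rad past its dead point and stayed put when released. The cock lever was then swung clockwise to its stop (16 N at the end), the arm is clear, and the job was handed in at about 23 s; no verdict was returned.

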